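Put the hand tools back into the foam inserts of the trolley drawer

TASK

The drawer of the tool trolley stands on the bench with four empty foam inserts. Put the pliers, the spring clamp and the two screwdrivers back, each lying fully down in the pocket that is cut to its own outline (the longer screwdriver in the longer pocket, the shorter in the shorter).

Things in the scene. Friction and masses are not known exactly. Their poses are not given: they have to be found in the camera images.
- pliers_grip (a point): Combination pliers with red handles, lying flat, shut, 180 x 56 x 12 mm. Point: on the centre line at the head, 44 mm behind the jaw tip, 136 mm ahead of the handle ends, half-way up (6 mm over what it lies on); 24 mm wide there, grip here with the fingers closing along y (mass centre 47 mm behind). x points to the jaw tip, z up.
- clamp_grip (a point): Orange spring clamp lying on its side, shut, 137 x 60 x 22 mm. Point: on the centre line at the jaws, 29 mm behind the jaw tips, 108 mm ahead of the spread handle ends, 9 mm over what it lies on; 24 mm wide there, grip here with the fingers closing along y. x points to the jaw tips, z up.
- yellow_driver_grip (a point): Yellow screwdriver lying on the bench, 200 mm long (the longer one); round handle 96 mm long and 29 mm thick, thin blade 104 mm. Point: on the axis near the middle of the handle (52 mm from its end, 148 mm from the blade tip), 14 mm over what it lies on: grip here, fingers closing along y. x points to the blade tip.
- blue_driver_grip (a point): Blue screwdriver lying on the bench, 175 mm long (the shorter one); round handle 96 mm long and 29 mm thick, thin blade 80 mm (it may dip a little when set down). Point: on the axis near the middle of the handle (50 mm from its end, 126 mm from the blade tip), 14 mm over what it lies on: grip here, fingers closing along y. x points to the blade tip.
- pliers_seat (a point): Foam insert fixed in the drawer, 232 x 86 mm, charcoal (top 24 mm above the bench) with a pocket down to a green floor (10 mm above it). Pocket 196 mm long, 70 mm wide for two handles, 39 mm for the jaws; room 7 mm each side, 8 mm each end. Point: where the tool's listed point comes to rest, 6 mm over the green floor; x: where the tool's x must point. Finger scoops beside it, 48 mm along x, 81 mm over both.
- clamp_seat (a point): Foam insert fixed in the drawer, 232 x 86 mm, charcoal (top 24 mm above the bench) with a pocket down to a green floor (10 mm above it). The shortest pocket, 154 mm, 72 mm wide for spread handles, 39 mm for the jaws; room 7 mm each side, 8 mm each end. Point: where the tool's listed point comes to rest, 9 mm over the green floor; x: where the tool's x must point. Finger scoops beside it, 48 mm along x, 81 mm over both.
- yellow_driver_seat (a point): Foam insert fixed in the drawer, 232 x 86 mm, charcoal (top 24 mm above the bench) with a pocket down to a green floor (10 mm above it). The longest pocket, 216 mm: 43 mm wide for a handle, then 22 mm for a blade; room 7 mm each side, 8 mm each end. Point: where the tool's listed point comes to rest, 14 mm over the green floor; x: where the tool's x must point. Finger scoops beside it, 48 mm along x, 81 mm over both.
- blue_driver_seat (a point): Foam insert fixed in the drawer, 232 x 86 mm, charcoal (top 24 mm above the bench) with a pocket down to a green floor (10 mm above it). Pocket 192 mm: 43 mm wide for a handle, then 22 mm for a blade; room 7 mm each side, 8 mm each end. Point: where the tool's listed point comes to rest, 14 mm over the green floor; x: where the tool's x must point. Finger scoops beside it, 48 mm along x, 81 mm over both.
There are look-alikes about, which are no part of the job. What is shaped like the part that bears clamp_grip but black is not meant.

How it is judged:
At the end, for the whole second after the job is handed in: Each tool lies at rest in its own pocket: its point within 14 mm of the pocket's (seen from above), at most 4 mm higher, its length within 0.14 rad of the pocket's, level to 0.06 rad (screwdrivers 0.13), pliers and clamp not rolled by over 0.15 rad (horizontal distance between pliers_grip and pliers_seat below 0.014 m and z of pliers_grip in the frame of pliers_seat between -0.006 and 0.004 m and angle between the x axis of pliers_grip and the x axis of pliers_seat, either way round below 0.14 rad and angle between pliers_grip's own x axis and vertical between 1.51 and 1.63 rad and angle between each of pliers_grip, clamp_grip's own z axis and vertical below 0.15 rad and linear speed of each of pliers, clamp, yellow_driver, blue_driver below 0.02 m/s and horizontal distance between clamp_grip and clamp_seat below 0.014 m and z of clamp_grip in the frame of clamp_seat between -0.006 and 0.004 m and angle between the x axis of clamp_grip and the x axis of clamp_seat, either way round below 0.14 rad and angle between clamp_grip's own x axis and vertical between 1.51 and 1.63 rad and horizontal distance between yellow_driver_grip and yellow_driver_seat below 0.014 m and z of yellow_driver_grip in the frame of yellow_driver_seat between -0.006 and 0.004 m and angle between the x axis of yellow_driver_grip and the x axis of yellow_driver_seat, either way round below 0.14 rad and angle between yellow_driver_grip's own x axis and vertical between 1.44 and 1.7 rad and horizontal distance between blue_driver_grip and blue_driver_seat below 0.014 m and z of blue_driver_grip in the frame of blue_driver_seat between -0.006 and 0.004 m and angle between the x axis of blue_driver_grip and the x axis of blue_driver_seat, either way round below 0.14 rad and angle between blue_driver_grip's own x axis and vertical between 1.44 and 1.7 rad); the robot touches nothing.
It also fails if it takes over 109 s, if anything falls off the work surface, if the arm or the gripper's body presses on something with over 40 N, if the wrist force passes 120 N, or if a joint passes its speed limit or range.

ROBOT

A 7-joint arm with a two-finger parallel gripper is mounted at the origin on the work surface; the furniture and walls round the work are solid. World frame = base frame: x ahead of the robot, y to its left, z up, the work surface at z = 0. Lengths are in m, angles in rad, forces in N, time in s.
With the tool pointing down it reaches from about 0.4 to 0.875 m from the base axis. Payload 4.4 kg.
Tool frame: the origin (TCP) lies at the very end of the fingers, on their centre line; the grasp point (between the pads) lies 19 mm behind it (arm.grasp_offset is the distance from the TCP to the grasp point, in m); z points along the fingers, y is the line along which they close (so a half turn about z gives the same grasp; the last joint's range is limited). The gripper opens to 85 mm and grips with 20 to 120 N. Pads are 22 mm wide; open, the fingers measure 114 mm over their backs; the gripper's body (76 mm by 85 mm) begins 54 mm behind the grasp point. The pads swing forward as they close: fully open they stand 13 mm farther back than shut.
Start: joints at [-1.176, 0.628, 0.038, 1.517, -0.027, 0.996, -0.02], TCP at [0.289, 0.582, 0.231] pointing down, gripper open.
Joint ranges: [-3.06, 3.06], [-0.37, 2.12], [-1.25, 1.32], [0.18, 2.47], [-1.1, 4.24], [0.23, 1.98], [-2.94, 2.94]. Speed limits (rad/s): [2.57, 2.57, 3.14, 3.14, 3.14, 3.14, 3.14].

INTERFACE

Orientations are given as a unit quaternion [x, y, z, w].
In Python, from plant import monitor, grab_frame, workorder, arm gives the robot as it stands.
- The arm moves only by the shell command python3 -m creep 'ROWS' [OPENING] [FORCE]. ROWS is JSON, a list of rows, each a list of 2 entries, a list of its own where there are three numbers: the shift along the tool's x, y, z normalised to -1 to 1, where 1 is 0.4 m, then the turn about the tool's z normalised to -1 to 1, where 1 is pi rad. A call has exactly 10 rows; each row is the pose to reach, as a shift and turn from the pose commanded when the call began, along the tool's axes at that moment, turning the shorter way round; what a row does not reach only later rows make up. A row lasts 1/10 s, in which the tool goes at most 50 mm and 8.59 degrees, less where a joint would pass 70% of its speed; a pose out of reach is approached as far as the arm can. A call with a number of a shift or a turn outside -1 to 1 is refused whole. A call with a gripper value outside its range is refused whole. OPENING is the gripper command: -1 is fully open, 1 is shut, values between are in proportion, set as the call begins (- or left out, the last holds). The fingers move at their own pace and stop on an object; FORCE is the grip in N (left out, the last holds). Time passes only in rows, so rows that repeat a pose let the fingers close, or fill a call up. It gives the time, the measured TCP pose, the force, the opening and the grip force at its end, in the units of the state.
- monitor.get_state(): the state, without advancing time (a new reading comes with each control period).
- grab_frame(name): name is "side" or "top" or "wrist"; returns a dict with "color" (480x640x3 uint8, red, green, blue), "depth" (480x640 float32, m along the optical axis (not along the pixel's ray), 0 where there is no reading), "fx", "fy", "cx", "cy" (pixels), "rvec" (rotation vector, rad) and "tvec" (3), from world to camera coordinates, as OpenCV has them; the wrist camera has in their place "hand_eye" (4x4, takes a point from camera to tool coordinates, whose origin is the TCP and whose axes are the flange's). Camera axes: x right, y down, z forward; pixel columns grow to the right and rows downward; lengths in m; the calibration is good to about 2 mm. A picture is of the moment at which its call begins: read the wrist's pose just before it.
- workorder.job_done(): hands the job in; it is judged then, once.
The state is a dict: "time": time; "joint_positions": joint angles; "joint_velocities": joint speeds; "joint_efforts": joint torques, N m; "ee_pos": TCP position; "tcp_rot": TCP orientation; "force": force on the tool from outside, world axes, zero at the start; "ft_torque": the same for the moment, N m; "gripper_width": opening from 0.0 (shut) to 1.0 (fully open); "grasp_force": force on a finger pad.
Only numpy, scipy, OpenCV 4.12 (cv2) and the standard library are available. Lean on these libraries where they do the work, as an engineer would, in place of code of your own. Each camera call takes 0.05 s, during which the arm holds its last target. There are 200 camera calls.

## Working session

There is one attempt and no reset: what is moved stays moved. The work goes in short steps, Python scripts to look and compute and a shell command to move; the robot and the scene stay as the last step left them, time stands still between calls to the robot, and variables do not carry over. Pictures are saved under pics/ and viewed, at most 14 in all, crops included, and the job is handed in when it is done.

```bash
ls; mkdir -p pics; python3 - <<'E'
from plant import monitor, grab_frame, arm
import cv2,pickle
s=monitor.get_state(); print(s['time'],s['ee_pos'],s['tcp_rot'],s['gripper_width'],arm.grasp_offset)
for n in('top','side'):
    f=grab_frame(n); pickle.dump(f,open(f'{n}0.pkl','wb')); cv2.imwrite(f'pics/{n}0.png',f['color'][:,:,::-1]); print(n,f['fx'],f['fy'],f['cx'],f['cy'],f['rvec'],f['tvec'])
E
```

```text
pics
0.0 [0.28871624 0.58165287 0.23039866] [ 2.28370524e-01  9.73573828e-01 -9.28599003e-04 -2.05489511e-04] 0.9981853410304633 0.0187
top 449.1630286077813 449.1630286077813 317.76934899484695 236.32348587749388 [ 2.08929373 -2.10422022  0.24693524] [0.09232842 0.52744052 0.98442906]
side 447.726415354324 447.726415354324 325.25658190364993 244.15060468251613 [ 2.13850336 -0.22065485  0.11850236] [-0.50508822  0.14429958  1.09619538]
```

View pics/top0.png

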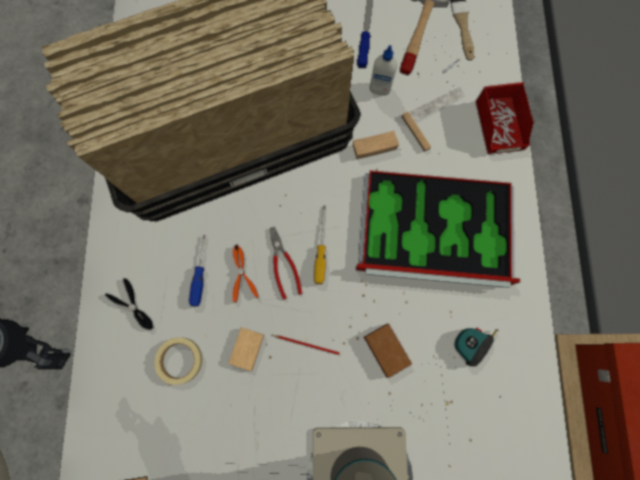

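View pics/side0.png

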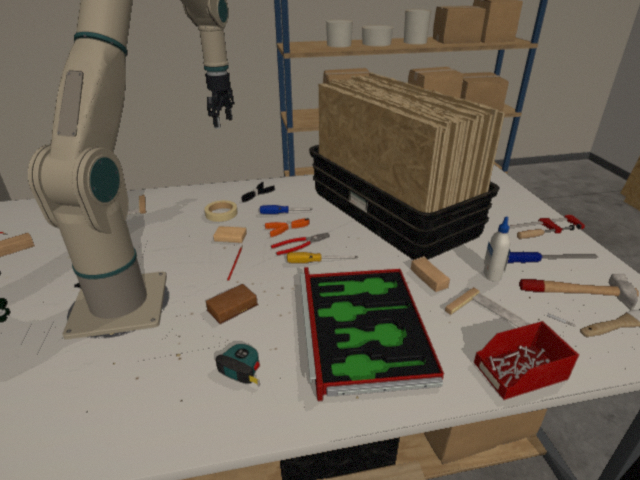

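```bash
cat > h.py <<'E'
import cv2,pickle,numpy as np
from plant import monitor, grab_frame, arm
from scipy.spatial.transform import Rotation as Ro
def cam(f,s=None):
    """K, R, t world->camera"""
    K=np.array([[f['fx'],0,f['cx']],[0,f['fy'],f['cy']],[0,0,1.]])
    if 'rvec' in f: return K,cv2.Rodrigues(np.array(f['rvec'],float))[0],np.array(f['tvec'],float).ravel()
    T=np.eye(4);T[:3,:3]=Ro.from_quat(s['tcp_rot']).as_matrix();T[:3,3]=s['ee_pos']
    W=np.linalg.inv(T@np.array(f['hand_eye'])); return K,W[:3,:3],W[:3,3]
def unproj(uv,z,c):
    K,R,t=c; uv=np.atleast_2d(uv).astype(float)
    d=(np.c_[uv,np.ones(len(uv))]@np.linalg.inv(K).T)@R; o=-R.T@t
    z=np.broadcast_to(z,len(uv))
    return o+d*((z-o[2])/d[:,2])[:,None]
def ortho(img,c,z,x0,x1,y0,y1,ppm):
    """metric picture: up = +x, left = +y; u=(y1-y)*ppm, v=(x1-x)*ppm"""
    K,R,t=c; H=K@np.c_[R[:,0],R[:,1],R[:,2]*z+t]
    A=np.array([[0,-1/ppm,x1],[-1/ppm,0,y1],[0,0,1.]])
    return cv2.warpPerspective(img,H@A,(int((y1-y0)*ppm),int((x1-x0)*ppm)),flags=cv2.INTER_CUBIC|cv2.WARP_INVERSE_MAP)
def axis(uv,z,c):
    P=unproj(uv,z,c)[:,:2]; m=P.mean(0); w,v=np.linalg.eigh(np.cov((P-m).T)); a=v[:,1]
    if a[0]<0:a=-a
    q=(P-m)@a; n=(P-m)@np.array([-a[1],a[0]]); return m,a,q.min(),q.max(),n.min(),n.max()
E
python3 - <<'E'
from h import *
f=pickle.load(open('top0.pkl','rb')); c=cam(f); hsv=cv2.cvtColor(f['color'],cv2.COLOR_RGB2HSV)
print('cam centre',-c[1].T@c[2])
for p in [(350,165),(530,290),(180,320),(335,200),(110,280),(150,215),(350,150)]: print(p,unproj(p,0,c)[0].round(3), f['depth'][p[1],p[0]])
m=((hsv[...,0]>45)&(hsv[...,0]<75)&(hsv[...,1]>150)&(hsv[...,2]>60)).astype('uint8')
n,l,st,ce=cv2.connectedComponentsWithStats(m)
for i in range(1,n):
    if st[i,4]>150:
        v,u=np.nonzero(l==i); mm,a,*e=axis(np.c_[u,v],0.010,c); print(st[i],mm.round(4),np.arctan2(a[1],a[0]).round(3),np.round(e,4))
b=f['color'][:,:,::-1]
cv2.imwrite('pics/tools.png',ortho(b,c,0.010,0.40,0.68,0.08,0.42,2200)); 
cv2.imwrite('pics/drawer.png',ortho(b,c,0.010,0.42,0.72,-0.38,0.02,2000))
E
```

```text
cam centre [0.2845997  0.08910565 1.08022304]
(350, 165) [0.731 0.004 0.   ] 1.1555693
(530, 290) [ 0.407 -0.42   0.   ] 1.078222
(180, 320) [0.342 0.416 0.   ] 1.0630134
(335, 200) [0.637 0.044 0.   ] 1.1313636
(110, 280) [0.438 0.592 0.   ] 1.0850227
(150, 215) [0.601 0.508 0.   ] 1.0455835
(350, 150) [0.772 0.003 0.   ] 1.1670665
[ 368  181   34   78 1930] [ 0.5811 -0.0753] -0.102 [-0.0951  0.1029 -0.0403  0.0398]
[ 402  181   33   85 1384] [ 0.5475 -0.1587] -0.102 [-0.0812  0.1355 -0.0392  0.0401]
[ 473  192   33   76 1249] [ 0.5337 -0.3313] -0.099 [-0.0728  0.1187 -0.0381  0.0397]
[ 438  195   33   62 1458] [ 0.5665 -0.2476] -0.085 [-0.0768  0.0788 -0.0389  0.0403]
```

View pics/tools.png

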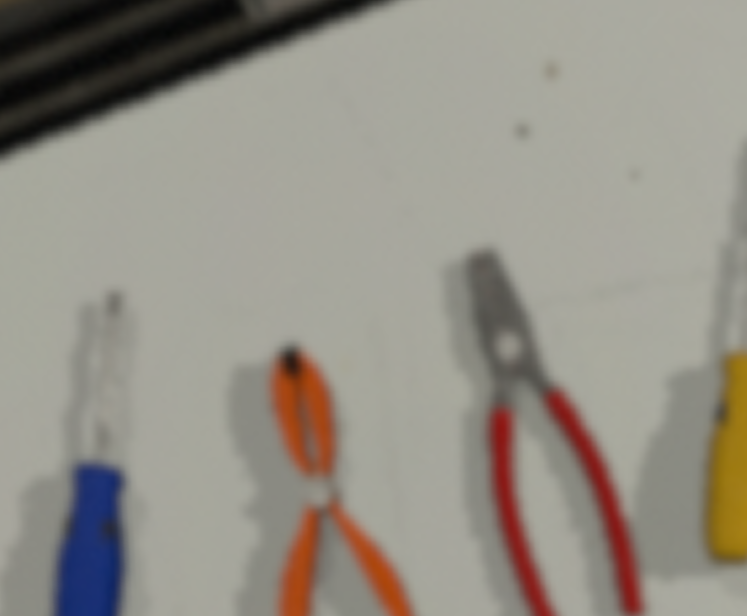

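View pics/drawer.png

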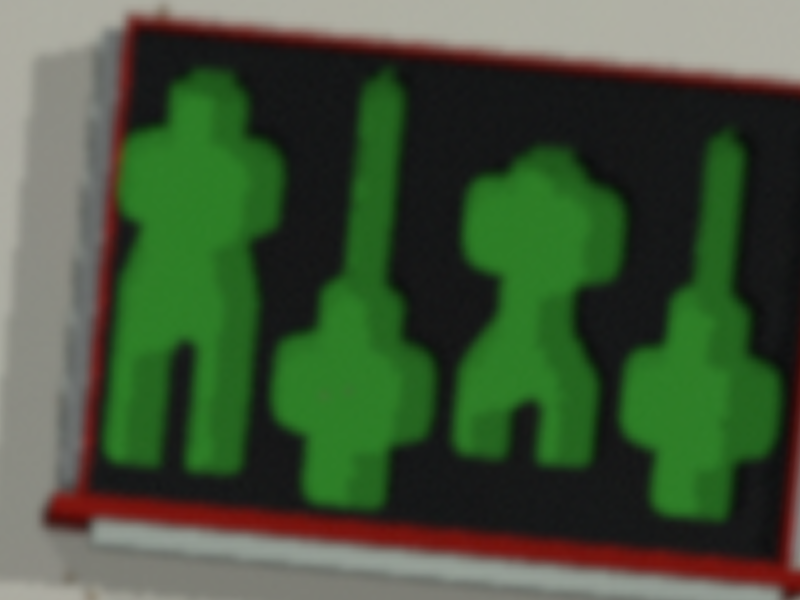

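```bash
cat > meas.py <<'E'
from h import *
f=pickle.load(open('top0.pkl','rb')); c=cam(f); hsv=cv2.cvtColor(f['color'],cv2.COLOR_RGB2HSV)
H,S,V=[hsv[...,i].astype(int) for i in range(3)]
def comps(m,mn):
    n,l,st,_=cv2.connectedComponentsWithStats(m.astype('uint8'))
    return [(st[i],np.argwhere(l==i)[:,::-1]) for i in range(1,n) if st[i,4]>=mn]
for st,uv in comps((H>45)&(H<75)&(S>150)&(V>60),500):
    m,a,*e=axis(uv,0.024,c); mid=m+a*0+np.array([-a[1],a[0]])*(e[2]+e[3])/2
    print('pocket',st[:2],mid.round(4),np.arctan2(a[1],a[0]).round(3),np.round(e,4),'tip',(mid+a*e[1]).round(4),'end',(mid+a*e[0]).round(4))
roi=np.zeros(H.shape,bool); roi[190:315,175:345]=1
for nm,mk,z in [('blue',(H>105)&(H<130)&(S>140),.0145),('yellow',(H>18)&(H<32)&(S>150),.0145),('orange',(H>=5)&(H<17)&(S>170),.011),('red',((H<5)|(H>172))&(S>150),.006)]:
    for st,uv in comps(mk&roi,25):
        m,a,*e=axis(uv,z,c); print(nm,st,m.round(4),np.arctan2(a[1],a[0]).round(3),np.round(e,4))
b=f['color'][:,:,::-1]; cv2.imwrite('pics/tools2.png',cv2.resize(b[198:312,182:334],(760,570),interpolation=cv2.INTER_CUBIC))
print('drawer rim depth heights')
K,R,t=c
for u,v in [(365,200),(435,175),(512,230),(430,270),(400,200),(430,280),(180,190),(300,150)]:
    p=R.T@(np.linalg.inv(K)@[u,v,1]*f['depth'][v,u]-t); print((u,v),p.round(3))
E
python3 meas.py
```

```text
pocket [368 181] [ 0.5772 -0.0734] -0.102 [-0.0939  0.1016 -0.0398  0.0393] tip [ 0.6783 -0.0837] end [ 0.4838 -0.0639]
pocket [402 181] [ 0.5441 -0.1551] -0.102 [-0.0801  0.1337 -0.0387  0.0395] tip [ 0.6771 -0.1687] end [ 0.4644 -0.1469]
pocket [473 192] [ 0.5305 -0.325 ] -0.099 [-0.0718  0.1172 -0.0376  0.0392] tip [ 0.6471 -0.3366] end [ 0.4591 -0.3178]
pocket [438 195] [ 0.5628 -0.2426] -0.085 [-0.0758  0.0778 -0.0384  0.0397] tip [ 0.6403 -0.2492] end [ 0.4873 -0.2361]
blue [190 267  13  38 331] [0.4174 0.3783] -0.083 [-0.0403  0.0484 -0.0126  0.0124]
yellow [315 246  10  37 307] [0.4688 0.0844] -0.081 [-0.0417  0.0472 -0.0114  0.0118]
orange [234 247   9  20 116] [0.4944 0.2821] 0.216 [-0.0279  0.0208 -0.0104  0.0103]
orange [233 275   7  26  85] [0.4139 0.284 ] -0.144 [-0.0274  0.0329 -0.0044  0.0056]
orange [245 277  12  20  61] [0.4175 0.2468] 0.548 [-0.0241  0.0292 -0.0049  0.0038]
red [285 253  16  41 113] [0.4531 0.1466] 0.351 [-0.0524  0.0519 -0.0052  0.0062]
red [274 256  12  42 114] [0.4435 0.1859] 0.231 [-0.0529  0.0498 -0.0068  0.0053]
drawer rim depth heights
(365, 200) [ 0.628 -0.028  0.026]
(435, 175) [ 0.704 -0.213 -0.004]
(512, 230) [ 0.55  -0.383  0.023]
(430, 270) [ 0.449 -0.171  0.049]
(400, 200) [ 0.633 -0.118  0.008]
(430, 280) [ 0.427 -0.172  0.04 ]
(180, 190) [0.608 0.384 0.165]
(300, 150) [0.72  0.128 0.118]
```

View pics/tools2.png

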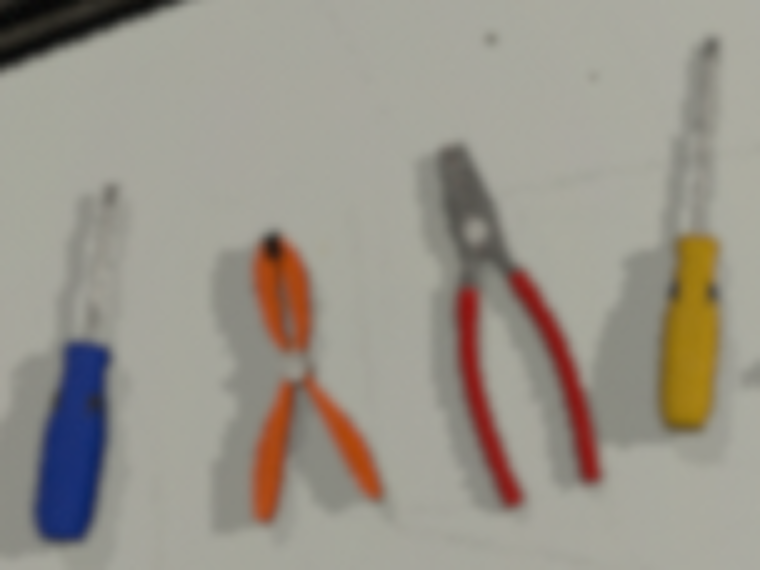

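```bash
cat > calc.py <<'E'
from h import *
c=cam(pickle.load(open('top0.pkl','rb')))
T={'pliers':((272.6,227.6),(292.5,296.2),.006,.044,.180),'clamp':((236.4,245.6),(245.8,299.8),.011,.029,.137),
'yellow':((324.4,206.4),(318.8,283),.0145,.148,.200),'blue':((204.4,236),(194.4,305.6),.0145,.126,.175)}
for n,(a,b,z,d,L) in T.items():
    p,q=unproj([a,b],z,c)[:,:2]; l=np.linalg.norm(p-q); ax=(p-q)/l
    g=(p+q)/2+ax*(L/2-d); print(n,'len',l.round(4),'grip',g.round(4),'ang',np.arctan2(ax[1],ax[0]).round(3))
P={'pliers':((.6783,-.0837),(.4838,-.0639),.052,.196),'yellow':((.6771,-.1687),(.4644,-.1469),.156,.216),'blue':((.6471,-.3366),(.4591,-.3178),.134,.192),'clamp':((.6403,-.2492),(.4873,-.2361),.037,.154)}
for n,(p,q,d,L) in P.items():
    p,q=np.array(p),np.array(q); ax=np.array([np.cos(-.1),np.sin(-.1)]); print(n,'seat',((p+q)/2+ax*(L/2-d)).round(4))
E
python3 calc.py
cat > go.py <<'E'
# usage: go.py x y z yaw(tool direction, rad): shift/turn in creep units from the present pose
import sys; from h import *
s=monitor.get_state(); x,y,z,th=map(float,sys.argv[1:5])
R=Ro.from_quat(s['tcp_rot']).as_matrix(); d=R.T@(np.array([x,y,z])-s['ee_pos'])/.4
cur=np.arctan2(R[1,1],R[0,1]); t=-(th+np.pi/2-cur); t=(t+np.pi/2)%np.pi-np.pi/2
print('t',round(s['time'],2),'pos',np.round(s['ee_pos'],4),'yaw',round(cur-np.pi/2,3),'shift',d.round(4),'turn',round(t/np.pi,4),'q7',round(s['joint_positions'][6],2),'w',round(s['gripper_width'],3),'gf',round(s['grasp_force'],1),'F',np.round(s['force'],1))
E
python3 go.py 0.5 0.08 0.12 -0.08
```

```text
pliers len 0.1765 grip [0.524 0.188] ang 0.288
clamp len 0.1342 grip [0.4915 0.2814] ang 0.202
yellow len 0.191 grip [0.4726 0.0831] ang -0.08
blue len 0.169 grip [0.4198 0.376 ] ang -0.088
pliers seat [ 0.6268 -0.0784]
yellow seat [ 0.523 -0.153]
blue seat [ 0.5153 -0.3234]
clamp seat [ 0.6036 -0.2466]
t 0.1 pos [0.2887 0.5817 0.2305] yaw -0.461 shift [-1.0308 -0.8881  0.2777] turn -0.1212 q7 -0.02 w 1.003 gf 0.0 F [ 0.1 -0.5 -0.2]
```

```bash
python3 go.py 0.44 0.33 0.27 0.05
```

```text
t 0.1 pos [0.2887 0.5817 0.2305] yaw -0.461 shift [-0.6185 -0.3957 -0.0981] turn -0.1626 q7 -0.02 w 1.003 gf 0.0 F [ 0.1 -0.5 -0.2]
```

```bash
python3 -m creep '[[[-0.1,-0.06,-0.1],-0.04],[[-0.2,-0.13,-0.1],-0.08],[[-0.3,-0.2,-0.1],-0.12],[[-0.4,-0.26,-0.1],-0.16],[[-0.5,-0.33,-0.1],-0.16],[[-0.62,-0.4,-0.1],-0.16],[[-0.62,-0.4,-0.1],-0.16],[[-0.62,-0.4,-0.1],-0.16],[[-0.62,-0.4,-0.1],-0.16],[[-0.62,-0.4,-0.1],-0.16]]' -0.3
cat > look.py <<'E'
import sys; from h import *
n=sys.argv[1]; s=monitor.get_state(); f=grab_frame('wrist'); pickle.dump((s,f),open(n+'.pkl','wb')); cv2.imwrite(f'pics/{n}.png',f['color'][:,:,::-1])
E
python3 look.py w1; python3 go.py 0.43 0.376 0.1 -0.085
```

```text
time: 1.1
ee_pos: [0.4386, 0.3307, 0.2711]
tcp_rot: [-0.023, 1.0, 0.0, -0.0]
force: [0.1, -1.3, -0.5]
gripper_width: 0.653
grasp_force: 0.0
t 1.15 pos [0.4387 0.3305 0.2711] yaw 0.045 shift [0.0162 0.1142 0.4279] turn 0.0415 q7 0.88 w 0.652 gf 0.0 F [-0.2 -0.6 -0.2]
```

View pics/w1.png

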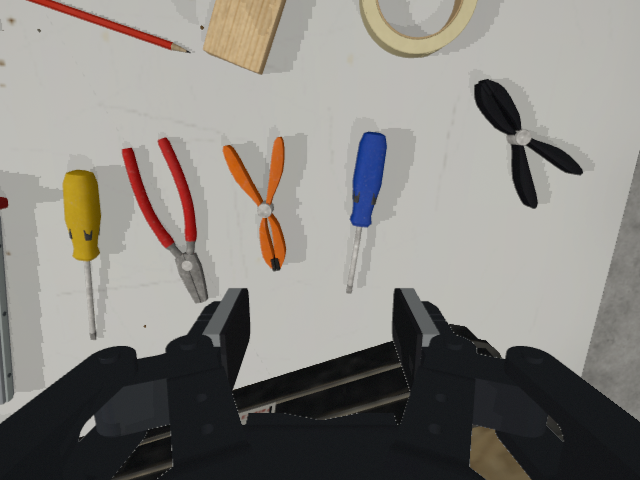

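```bash
cat > calc2.py <<'E'
from h import *
s,f=pickle.load(open('w1.pkl','rb')); c=cam(f,s); print(-c[1].T@c[2])
T={'pliers':((203,301),(146,145.5),.006,.044,.180),'clamp':((277,270),(253,143),.011,.029,.137),
'yellow':((94,338),(80,171),.0145,.148,.200),'blue':((349,292),(375,133),.0145,.126,.175)}
for n,(a,b,z,d,L) in T.items():
    p,q=unproj([a,b],z,c)[:,:2]; l=np.linalg.norm(p-q); ax=(p-q)/l
    g=(p+q)/2+ax*(L/2-d); print(n,'len',l.round(4),'grip',g.round(4),'ang',np.arctan2(ax[1],ax[0]).round(3))
hsv=cv2.cvtColor(f['color'],cv2.COLOR_RGB2HSV);H,S,V=[hsv[...,i].astype(int) for i in range(3)]
roi=np.zeros(H.shape,bool); roi[120:300,50:400]=1
for nm,mk,z in [('blue',(H>105)&(H<130)&(S>140),.0145),('yellow',(H>18)&(H<32)&(S>150),.0145)]:
    n,l,st,_=cv2.connectedComponentsWithStats((mk&roi).astype('uint8'))
    for i in range(1,n):
        if st[i,4]>300: m,a,*e=axis(np.argwhere(l==i)[:,::-1],z,c); print(nm,st[i],m.round(4),np.arctan2(a[1],a[0]).round(3),np.round(e,4), 'grip',m+a*((e[0]+e[1])/2-.048+(.052 if nm=='yellow' else .05)))
E
python3 calc2.py
```

```text
[0.3707568  0.32761565 0.41381291]
pliers len 0.1777 grip [0.5262 0.1901] ang 0.295
clamp len 0.1369 grip [0.4956 0.2809] ang 0.191
yellow len 0.1901 grip [0.472  0.0841] ang -0.037
blue len 0.1712 grip [0.4214 0.3772] ang -0.086
blue [ 351  132   35   95 2187] [0.4171 0.3773] -0.081 [-0.0434  0.0524 -0.0142  0.0141] grip [0.42357356 0.37678719]
yellow [  63  170   38   91 2671] [0.468  0.0829] -0.059 [-0.0443  0.0529 -0.0183  0.0185] grip [0.47633547 0.08237695]
```

```bash
python3 go.py 0.4236 0.3768 0.004 -0.083
```

```text
t 1.15 pos [0.4387 0.3305 0.2711] yaw 0.045 shift [0.0319 0.1168 0.668 ] turn 0.0408 q7 0.88 w 0.652 gf 0.0 F [-0.2 -0.6 -0.2]
```

```bash
python3 -m creep '[[[0.032,0.117,0.05],0.041],[[0.032,0.117,0.15],0.041],[[0.032,0.117,0.25],0.041],[[0.032,0.117,0.35],0.041],[[0.032,0.117,0.45],0.041],[[0.032,0.117,0.54],0.041],[[0.032,0.117,0.58],0.041],[[0.032,0.117,0.62],0.041],[[0.032,0.117,0.65],0.041],[[0.032,0.117,0.668],0.041]]' && python3 -m creep '[[[0,0,0],0],[[0,0,0],0],[[0,0,0],0],[[0,0,0],0],[[0,0,0],0],[[0,0,0],0],[[0,0,0],0],[[0,0,0],0],[[0,0,0],0],[[0,0,0],0]]' 1 60 && python3 go.py 0.4236 0.3768 0.12 -0.083
```

```text
time: 2.15
ee_pos: [0.4243, 0.3756, 0.0031]
tcp_rot: [0.043, 0.999, -0.0, -0.001]
force: [-0.4, -0.1, 0.3]
gripper_width: 0.651
grasp_force: 0.0
time: 3.15
ee_pos: [0.4256, 0.3752, 0.0047]
tcp_rot: [0.043, 0.999, 0.0, 0.0]
force: [-0.5, 0.4, 5.8]
gripper_width: 0.306
grasp_force: 59.8
t 3.15 pos [0.4256 0.3752 0.0047] yaw -0.087 shift [ 0.0051  0.0037 -0.2882] turn -0.0013 q7 0.66 w 0.306 gf 59.8 F [-0.5  0.4  5.8]
```

```bash
python3 -m creep '[[[0,0,-0.05],0],[[0,0,-0.13],0],[[0,0,-0.23],0],[[0,-0.08,-0.33],0],[[-0.02,-0.18,-0.36],0],[[-0.03,-0.3,-0.36],0],[[-0.05,-0.42,-0.36],0],[[-0.06,-0.54,-0.36],0],[[-0.08,-0.66,-0.36],0],[[-0.1,-0.78,-0.36],0]]' && python3 go.py 0.5173 -0.3236 0.12 -0.1
```

```text
time: 4.15
ee_pos: [0.4375, 0.0586, 0.148]
tcp_rot: [0.043, 0.999, -0.0, -0.0]
force: [0.5, -0.4, -0.2]
gripper_width: 0.309
grasp_force: 59.5
t 4.15 pos [0.4375 0.0586 0.148 ] yaw -0.087 shift [-0.2813 -0.9346  0.0702] turn 0.0043 q7 1.19 w 0.309 gf 59.5 F [ 0.5 -0.4 -0.2]
```

```bash
python3 -m creep '[[[-0.03,-0.12,0],0],[[-0.07,-0.24,0],0],[[-0.1,-0.36,0],0],[[-0.14,-0.48,0],0],[[-0.17,-0.6,0],0],[[-0.21,-0.72,0],0],[[-0.25,-0.83,0],0],[[-0.28,-0.935,0],0.004],[[-0.28,-0.935,0],0.004],[[-0.28,-0.935,0],0.004]]' && python3 look.py w2; python3 go.py 0.5173 -0.3236 0.015 -0.1
```

```text
time: 5.15
ee_pos: [0.516, -0.3227, 0.1472]
tcp_rot: [0.051, 0.999, 0.0, -0.001]
force: [0.6, 0.0, -0.9]
gripper_width: 0.312
grasp_force: 59.6
t 5.2 pos [ 0.5164 -0.3209  0.1474] yaw -0.1 shift [-0.0035 -0.0071  0.3309] turn 0.0001 q7 1.87 w 0.309 gf 59.6 F [ 1.2  0.9 -1.9]
```

View pics/w2.png

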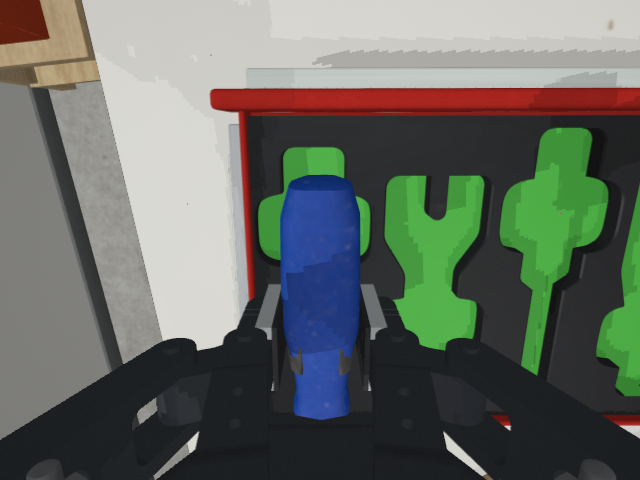

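```bash
python3 - <<'E'
from h import *
s,f=pickle.load(open('w2.pkl','rb')); c=cam(f,s); print(-c[1].T@c[2])
a=np.array([np.cos(.1),-np.sin(.1)])
for n,end,l,r,d in [('blue',(314,148),(258,228),(370,230),.058),('yellow',(564,128),(500,215),(608,215),.060)]:
    e=unproj(end,.024,c)[0,:2]; L,R=unproj([l,r],.024,c)[:,:2]; m=(L+R)/2
    print(n,'end',e.round(4),'scoop w',np.linalg.norm(L-R).round(4),'mid',m.round(4),'seat from end',(e+a*d).round(4),'lateral of mid vs', (m+a*((e+a*d-m)@a)).round(4))
e=unproj([(385,178),(485,178),(435,177)],.024,c); print('clamp',e.round(4),(e[2,:2]+a*.117).round(4))
hsv=cv2.cvtColor(f['color'],cv2.COLOR_RGB2HSV);H,S=hsv[...,0],hsv[...,1]
mk=(H>105)&(H<130)&(S>140); mk[:170]=0
uv=np.argwhere(mk)[:,::-1]; uv=uv[(uv[:,0]>250)&(uv[:,0]<390)]; print(uv.min(0),uv.max(0)); 
print('handle end in hand',unproj([(uv[:,0].mean(),uv[:,1].min())],s['ee_pos'][2]+.0105,c).round(4))
E
```

```text
[ 0.4485284  -0.31561003  0.28993998]
blue end [ 0.4615 -0.3216] scoop w 0.0787 mid [ 0.5168 -0.3275] seat from end [ 0.5192 -0.3274] lateral of mid vs [ 0.5192 -0.3278]
yellow end [ 0.4656 -0.1574] scoop w 0.075 mid [ 0.5238 -0.1606] seat from end [ 0.5253 -0.1634] lateral of mid vs [ 0.5255 -0.1607]
clamp [[ 0.4862 -0.2759  0.024 ]
 [ 0.4931 -0.2085  0.024 ]
 [ 0.489  -0.2422  0.024 ]] [ 0.6054 -0.2538]
[280 175] [360 419]
handle end in hand [[ 0.464  -0.3174  0.1577]]
```

```bash
python3 go.py 0.519 -0.3257 0.0155 -0.1
```

```text
t 5.2 pos [ 0.5164 -0.3209  0.1474] yaw -0.1 shift [-0.0083 -0.0119  0.3297] turn 0.0001 q7 1.87 w 0.309 gf 59.6 F [ 1.2  0.9 -1.9]
```

```bash
python3 -m creep '[[[-0.007,-0.008,0.04],0],[[-0.007,-0.008,0.1],0],[[-0.007,-0.008,0.16],0],[[-0.007,-0.008,0.2],0],[[-0.007,-0.008,0.23],0],[[-0.007,-0.008,0.25],0],[[-0.007,-0.008,0.27],0],[[-0.007,-0.008,0.29],0],[[-0.007,-0.008,0.31],0],[[-0.007,-0.008,0.33],0]]' && python3 -m creep '[[[0,0,0],0],[[0,0,0],0],[[0,0,0],0],[[0,0,0],0],[[0,0,0],0],[[0,0,0],0],[[0,0,0],0],[[0,0,0],0],[[0,0,0],0],[[0,0,0],0]]'
```

```text
time: 6.2
ee_pos: [0.5198, -0.3254, 0.0158]
tcp_rot: [0.05, 0.999, -0.0, 0.0]
force: [-0.6, -0.1, -1.5]
gripper_width: 0.312
grasp_force: 59.6
time: 7.2
ee_pos: [0.5195, -0.3252, 0.0161]
tcp_rot: [0.05, 0.999, 0.0, -0.0]
force: [-0.5, 0.4, -1.4]
gripper_width: 0.311
grasp_force: 59.5
```

```bash
python3 -m creep '[[[0,0,0],0],[[0,0,0],0],[[0,0,0],0],[[0,0,0],0],[[0,0,0],0],[[0,0,-0.03],0],[[0,0,-0.08],0],[[0,0,-0.16],0],[[0,0,-0.26],0],[[0,0,-0.36],0]]' 0 && python3 look.py w3; python3 go.py 0.472 0.083 0.15 -0.078
```

```text
time: 8.2
ee_pos: [0.5193, -0.3251, 0.1622]
tcp_rot: [0.05, 0.999, 0.0, -0.0]
force: [1.3, -0.6, -0.2]
gripper_width: 0.5
grasp_force: 0.0
t 8.25 pos [ 0.5231 -0.3271  0.1693] yaw -0.1 shift [0.2297 1.0078 0.0409] turn -0.0069 q7 1.87 w 0.503 gf 0.0 F [ 1.6 -0.9  4.1]
```

View pics/w3.png

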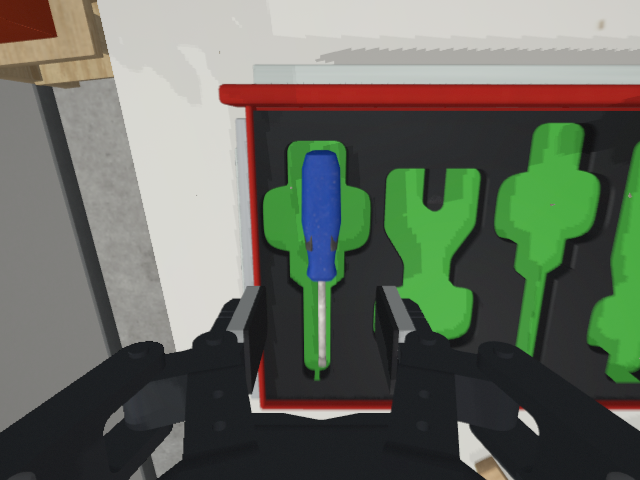

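```bash
python3 -m creep '[[[0,0.06,0],-0.007],[[0.03,0.17,0],-0.007],[[0.06,0.28,0],-0.007],[[0.08,0.39,0],-0.007],[[0.1,0.5,0],-0.007],[[0.13,0.61,0],-0.007],[[0.15,0.73,0],-0.007],[[0.18,0.85,0],-0.007],[[0.2,0.95,0.03],-0.007],[[0.209,1.0,0.1],-0.007]]' -0.2 && python3 go.py 0.4765 0.083 0.004 -0.078
```

```text
time: 9.25
ee_pos: [0.4776, 0.0862, 0.1222]
tcp_rot: [0.036, 0.999, 0.002, 0.003]
force: [0.7, -0.1, -0.5]
gripper_width: 0.597
grasp_force: 0.0
t 9.25 pos [0.4776 0.0862 0.1222] yaw -0.072 shift [ 0.0041 -0.0093  0.2954] turn 0.0018 q7 1.15 w 0.597 gf 0.0 F [ 0.7 -0.1 -0.5]
```

```bash
python3 -m creep '[[[0,0.003,0],0],[[0,0.003,0.05],0],[[0,0.003,0.12],0],[[0,0.003,0.18],0],[[0,0.003,0.22],0],[[0,0.003,0.25],0],[[0,0.003,0.27],0],[[0,0.003,0.28],0],[[0,0.003,0.29],0],[[0,0.003,0.29],0]]' && python3 -m creep '[[[0,0,0],0],[[0,0,0],0],[[0,0,0],0],[[0,0,0],0],[[0,0,0],0],[[0,0,0],0],[[0,0,0],0],[[0,0,0],0],[[0,0,0],0],[[0,0,0],0]]' 1 60 && python3 go.py 0.525 -0.157 0.12 -0.1
```

```text
time: 10.25
ee_pos: [0.4767, 0.0818, 0.0043]
tcp_rot: [0.039, 0.999, 0.0, 0.0]
force: [0.1, -0.3, -0.3]
gripper_width: 0.602
grasp_force: 0.0
time: 11.25
ee_pos: [0.4767, 0.0821, 0.0048]
tcp_rot: [0.039, 0.999, -0.0, 0.001]
force: [-0.7, -0.0, 5.4]
gripper_width: 0.313
grasp_force: 58.9
t 11.25 pos [0.4767 0.0821 0.0048] yaw -0.078 shift [-0.1672 -0.5867 -0.2876] turn 0.0071 q7 0.93 w 0.313 gf 58.9 F [-0.7 -0.   5.4]
```

```bash
python3 -m creep '[[[0,0,-0.05],0],[[0,0,-0.13],0],[[0,0,-0.21],0],[[-0.03,-0.1,-0.27],0.007],[[-0.06,-0.2,-0.29],0.007],[[-0.09,-0.31,-0.29],0.007],[[-0.12,-0.42,-0.29],0.007],[[-0.15,-0.52,-0.29],0.007],[[-0.167,-0.58,-0.29],0.007],[[-0.167,-0.587,-0.29],0.007]]' && python3 -m creep '[[[0,0,0],0],[[0,0,0],0],[[0,0,0],0],[[0,0,0],0],[[0,0,0],0],[[0,0,0],0],[[0,0,0],0],[[0,0,0],0],[[0,0,0],0],[[0,0,0],0]]' && python3 look.py w4; python3 go.py 0.525 -0.157 0.016 -0.1
```

```text
time: 12.25
ee_pos: [0.5245, -0.1619, 0.1199]
tcp_rot: [0.053, 0.999, -0.001, 0.0]
force: [-0.1, 1.1, -0.4]
gripper_width: 0.312
grasp_force: 59.7
time: 13.25
ee_pos: [0.5246, -0.157, 0.1201]
tcp_rot: [0.05, 0.999, 0.0, -0.0]
force: [0.6, -0.2, -0.6]
gripper_width: 0.315
grasp_force: 59.7
t 13.3 pos [ 0.5246 -0.157   0.1201] yaw -0.1 shift [-1.100e-03  1.000e-04  2.602e-01] turn 0.0001 q7 1.42 w 0.314 gf 59.7 F [-0.3 -0.1 -0.9]
```

View pics/w4.png

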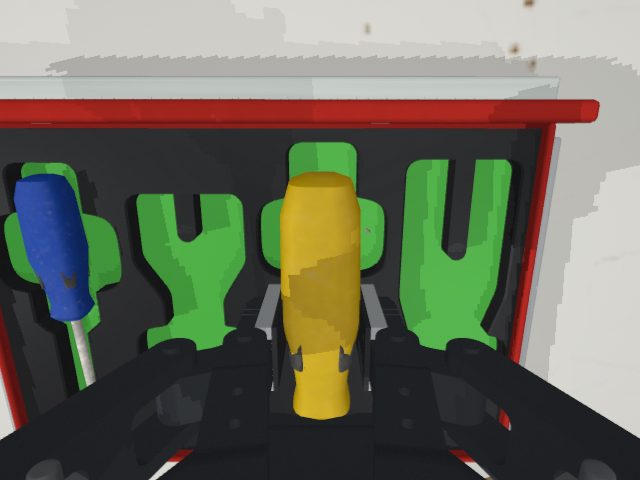

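```bash
python3 - <<'E'
from h import *
s,f=pickle.load(open('w4.pkl','rb')); c=cam(f,s); C=-c[1].T@c[2]; print(C)
a=np.array([np.cos(.1),-np.sin(.1)])
for n,end,d in [('yellow',(322.5,142),.060),('clamp',(190,194),.116),('pliers',(460,159),.144),('blue',(46,163),.058)]:
    e=unproj(end,.024,c)[0,:2]; print(n,(e+a*d).round(4))
print(unproj([(261,235),(384,235)],.024,c).round(4), 'hand end',unproj([(320,172)],.1306,c).round(4))
E
```

```text
[ 0.45690395 -0.15003461  0.26269833]
yellow [ 0.5257 -0.1562]
clamp [ 0.6043 -0.246 ]
pliers [ 0.6274 -0.0834]
blue [ 0.5193 -0.323 ]
[[ 0.5191 -0.1946  0.024 ]
 [ 0.5269 -0.1171  0.024 ]] hand end [[ 0.4716 -0.1519  0.1306]]
```

```bash
python3 -m creep '[[[-0.004,0.001,0.04],0],[[-0.004,0.001,0.09],0],[[-0.004,0.001,0.13],0],[[-0.004,0.001,0.16],0],[[-0.004,0.001,0.18],0],[[-0.004,0.001,0.2],0],[[-0.004,0.001,0.22],0],[[-0.004,0.001,0.24],0],[[-0.004,0.001,0.25],0],[[-0.004,0.001,0.26],0]]' && python3 -m creep '[[[0,0,0],0],[[0,0,0],0],[[0,0,0],0],[[0,0,0],0],[[0,0,0],0],[[0,0,0],0],[[0,0,-0.03],0],[[0,0,-0.08],0],[[0,0,-0.16],0],[[0,0,-0.26],0]]' 0 && python3 go.py 0.526 0.189 0.12 0.291
```

```text
time: 14.3
ee_pos: [0.5263, -0.1567, 0.0158]
tcp_rot: [0.05, 0.999, -0.0, 0.0]
force: [0.0, -0.5, -0.4]
gripper_width: 0.312
grasp_force: 59.7
time: 15.3
ee_pos: [0.5252, -0.1565, 0.121]
tcp_rot: [0.05, 0.999, 0.0, -0.001]
force: [-0.2, -0.4, 0.2]
gripper_width: 0.502
grasp_force: 0.0
t 15.3 pos [ 0.5252 -0.1565  0.121 ] yaw -0.099 shift [0.0836 0.8596 0.003 ] turn -0.1242 q7 1.42 w 0.502 gf 0.0 F [-0.2 -0.4  0.2]
```

```bash
python3 -m creep '[[[0,0.06,0],-0.03],[[0.02,0.17,0],-0.06],[[0.03,0.28,0],-0.09],[[0.04,0.39,0],-0.12],[[0.05,0.5,0],-0.124],[[0.06,0.61,0],-0.124],[[0.07,0.72,0],-0.124],[[0.08,0.81,0],-0.124],[[0.084,0.86,0],-0.124],[[0.084,0.86,0],-0.124]]' -0.15 && python3 -m creep '[[[0,0,0],0],[[0,0,0],0],[[0,0,0],0],[[0,0,0],0],[[0,0,0],0],[[0,0,0],0],[[0,0,0],0],[[0,0,0],0],[[0,0,0],0],[[0,0,0],0]]' && python3 look.py w5; python3 go.py 0.526 0.189 0.003 0.291
```

```text
time: 16.3
ee_pos: [0.526, 0.1942, 0.1205]
tcp_rot: [-0.148, 0.989, 0.002, 0.001]
force: [-0.5, -0.5, -0.6]
gripper_width: 0.574
grasp_force: 0.0
time: 17.3
ee_pos: [0.527, 0.189, 0.1201]
tcp_rot: [-0.145, 0.989, 0.0, -0.0]
force: [0.4, 0.0, 0.0]
gripper_width: 0.574
grasp_force: 0.0
t 17.35 pos [0.527  0.189  0.1201] yaw 0.29 shift [0.0024 0.0008 0.2928] turn -0.0003 q7 1.13 w 0.58 gf 0.0 F [ 0.3 -0.2 -0.4]
```

View pics/w5.png

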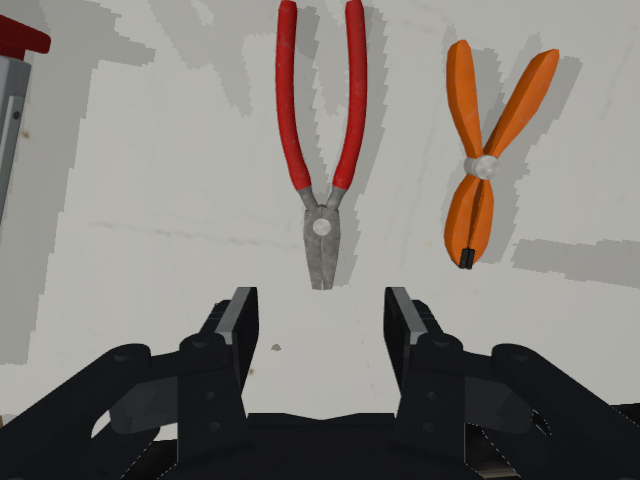

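```bash
python3 - <<'E'
from h import *
s,f=pickle.load(open('w5.pkl','rb')); c=cam(f,s)
for n,tip,end,z,d,L in [('pliers',(321,289),(321.5,-1),.006,.044,.18),('clamp',(466,268),(505,46),.011,.029,.137)]:
    p,q=unproj([tip,end],z,c)[:,:2]; l=np.linalg.norm(p-q); ax=(p-q)/l; print(n,l,'tip',p.round(4),'grip',(p-ax*d).round(4),((p+q)/2+ax*(L/2-d)).round(4),np.arctan2(ax[1],ax[0]).round(3))
print(unproj([(322,228)],.012,c).round(4))
E
```

```text
pliers 0.1823027402997214 tip [0.5681 0.2011] grip [0.5259 0.1886] [0.5248 0.1882] 0.289
clamp 0.13893919227323623 tip [0.5228 0.291 ] grip [0.4945 0.2845] [0.4936 0.2843] 0.225
[[0.5237 0.1885 0.012 ]]
```

```bash
python3 -m creep '[[[0.003,0,0.05],0],[[0.003,0,0.11],0],[[0.003,0,0.17],0],[[0.003,0,0.21],0],[[0.003,0,0.24],0],[[0.003,0,0.26],0],[[0.003,0,0.275],0],[[0.003,0,0.285],0],[[0.003,0,0.292],0],[[0.003,0,0.292],0]]' && python3 -m creep '[[[0,0,0],0],[[0,0,0],0],[[0,0,0],0],[[0,0,0],0],[[0,0,0],0],[[0,0,0],0],[[0,0,0],0],[[0,0,0],0],[[0,0,0],0],[[0,0,0],0]]' 1 110 && python3 go.py 0.6272 -0.0818 0.13 -0.1
```

```text
time: 18.35
ee_pos: [0.526, 0.1886, 0.0034]
tcp_rot: [-0.145, 0.99, 0.0, 0.0]
force: [0.3, -0.1, -0.3]
gripper_width: 0.575
grasp_force: 0.0
time: 19.35
ee_pos: [0.5262, 0.1887, 0.0043]
tcp_rot: [-0.144, 0.99, 0.0, 0.001]
force: [-1.0, 0.6, 5.3]
gripper_width: 0.218
grasp_force: 107.8
t 19.35 pos [0.5262 0.1887 0.0043] yaw 0.29 shift [-0.0489 -0.7203 -0.3143] turn 0.1241 q7 1.05 w 0.218 gf 107.8 F [-1.   0.6  5.3]
```

```bash
python3 -m creep '[[[0,0,-0.03],0],[[0,0,-0.08],0],[[0,0,-0.15],0],[[0,0,-0.22],0],[[0,-0.04,-0.29],0.02],[[0,-0.1,-0.31],0.05],[[-0.01,-0.18,-0.31],0.08],[[-0.02,-0.27,-0.31],0.11],[[-0.03,-0.36,-0.31],0.124],[[-0.03,-0.45,-0.31],0.124]]' && python3 go.py 0.6272 -0.0818 0.13 -0.1
```

```text
time: 20.35
ee_pos: [0.5896, 0.0184, 0.1281]
tcp_rot: [0.05, 0.999, 0.0, 0.001]
force: [0.3, -0.3, -1.3]
gripper_width: 0.218
grasp_force: 108.3
t 20.35 pos [0.5896 0.0184 0.1281] yaw -0.1 shift [-0.1186 -0.2399 -0.0046] turn -0.0 q7 1.14 w 0.218 gf 108.3 F [ 0.3 -0.3 -1.3]
```

```bash
python3 -m creep '[[[-0.03,-0.04,0],0],[[-0.05,-0.09,0],0],[[-0.07,-0.14,0],0],[[-0.09,-0.19,0],0],[[-0.11,-0.23,0],0],[[-0.118,-0.245,0],0],[[-0.118,-0.245,0],0],[[-0.118,-0.245,0],0],[[-0.118,-0.245,0],0],[[-0.118,-0.245,0],0]]' && python3 look.py w6; python3 go.py 0.6272 -0.0818 0.0155 -0.1
```

```text
time: 21.35
ee_pos: [0.6259, -0.0813, 0.1274]
tcp_rot: [0.049, 0.999, 0.0, -0.0]
force: [0.8, 0.1, -2.1]
gripper_width: 0.222
grasp_force: 108.3
t 21.4 pos [ 0.626  -0.0816  0.1274] yaw -0.098 shift [-0.0032 -0.0004  0.2797] turn 0.0006 q7 1.32 w 0.22 gf 108.3 F [-0.2  0.2 -1.8]
```

View pics/w6.png

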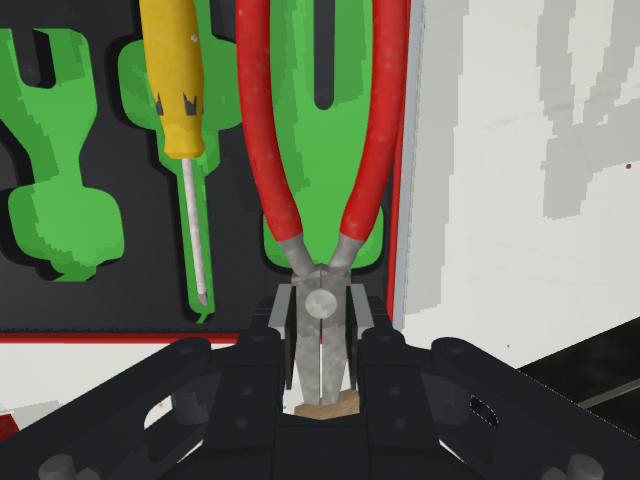

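```bash
python3 - <<'E'
from h import *
s,f=pickle.load(open('w6.pkl','rb')); c=cam(f,s)
a=np.array([np.cos(.1),-np.sin(.1)]); n=np.array([a[1],-a[0]])
U=lambda *p:unproj(p,.024,c)[:,:2]
print('pliers scoop mid',U((264,245),(383,240)).mean(0).round(4), 'scoop end-24',(U((323,268))[0]-a*.024).round(4),'tongue',U((324,105)).round(4))
print('clamp scoop mid',U((9,238),(125,232)).mean(0).round(4),'tip-37',(U((73,279))[0]-a*.037).round(4))
print('hand axis',unproj([(321,303),(320,404)],s['ee_pos'][2]+.005,c).round(4))
E
```

```text
pliers scoop mid [ 0.6314 -0.0801] scoop end-24 [ 0.6252 -0.0797] tongue [[ 0.5462 -0.0715]]
clamp scoop mid [ 0.61   -0.2463] tip-37 [ 0.6037 -0.2469]
hand axis [[ 0.6232 -0.0809  0.1324]
 [ 0.6688 -0.0858  0.1324]]
```

```bash
python3 -m creep '[[[-0.004,0.003,0.04],0],[[-0.004,0.003,0.09],0],[[-0.004,0.003,0.14],0],[[-0.004,0.003,0.17],0],[[-0.004,0.003,0.2],0],[[-0.004,0.003,0.22],0],[[-0.004,0.003,0.24],0],[[-0.004,0.003,0.26],0],[[-0.004,0.003,0.27],0],[[-0.004,0.003,0.28],0]]' && python3 -m creep '[[[0,0,0],0],[[0,0,0],0],[[0,0,0],0],[[0,0,0],0],[[0,0,0],0],[[0,0,0],0],[[0,0,-0.03],0],[[0,0,-0.08],0],[[0,0,-0.16],0],[[0,0,-0.26],0]]' 0.05 && python3 go.py 0.495 0.283 0.12 0.2
```

```text
time: 22.4
ee_pos: [0.628, -0.0817, 0.0152]
tcp_rot: [0.05, 0.999, 0.0, 0.0]
force: [-0.4, 0.4, -1.1]
gripper_width: 0.222
grasp_force: 108.3
time: 23.4
ee_pos: [0.6267, -0.0815, 0.1199]
tcp_rot: [0.05, 0.999, 0.0, -0.001]
force: [0.4, 0.1, 0.1]
gripper_width: 0.476
grasp_force: 0.0
t 23.4 pos [ 0.6267 -0.0815  0.1199] yaw -0.099 shift [0.418  0.8742 0.001 ] turn -0.0953 q7 1.31 w 0.476 gf 0.0 F [0.4 0.1 0.1]
```

```bash
python3 -m creep '[[[0.03,0.06,0],0],[[0.08,0.16,0],-0.02],[[0.13,0.26,0],-0.05],[[0.17,0.36,0],-0.08],[[0.22,0.46,0],-0.095],[[0.27,0.56,0],-0.095],[[0.31,0.66,0],-0.095],[[0.36,0.76,0],-0.095],[[0.4,0.84,0],-0.095],[[0.418,0.874,0],-0.095]]' -0.15 && python3 -m creep '[[[0,0,0],0],[[0,0,0],0],[[0,0,0],0],[[0,0,0],0],[[0,0,0],0],[[0,0,0],0],[[0,0,0],0],[[0,0,0],0],[[0,0,0],0],[[0,0,0],0]]' && python3 look.py w7; python3 go.py 0.4945 0.2825 0.004 0.205
```

```text
time: 24.4
ee_pos: [0.4942, 0.2878, 0.1205]
tcp_rot: [-0.102, 0.995, 0.002, 0.0]
force: [-0.0, -0.5, 0.4]
gripper_width: 0.572
grasp_force: 0.0
time: 25.4
ee_pos: [0.4961, 0.2829, 0.1193]
tcp_rot: [-0.099, 0.995, 0.0, -0.0]
force: [0.8, -0.2, 0.5]
gripper_width: 0.574
grasp_force: 0.0
t 25.45 pos [0.4961 0.2829 0.1193] yaw 0.199 shift [ 4.100e-03 -2.000e-04  2.883e-01] turn -0.0019 q7 0.9 w 0.575 gf 0.0 F [-0.5 -0.3 -0.4]
```

View pics/w7.png

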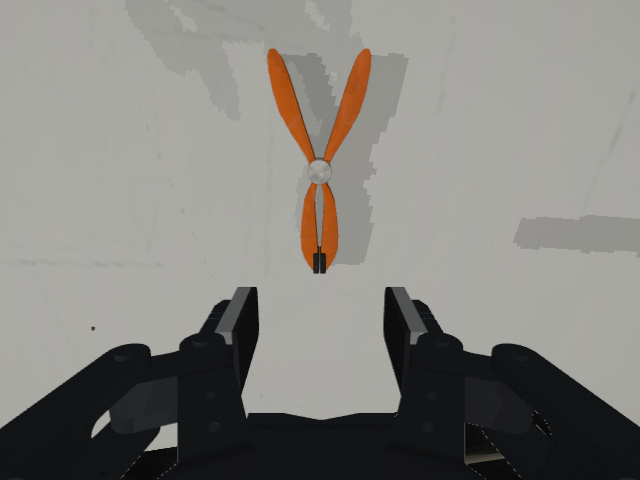

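```bash
python3 -m creep '[[[0.003,0,0.05],0],[[0.003,0,0.11],0],[[0.003,0,0.17],0],[[0.003,0,0.21],0],[[0.003,0,0.24],0],[[0.003,0,0.26],0],[[0.003,0,0.275],0],[[0.003,0,0.285],0],[[0.003,0,0.29],0],[[0.003,0,0.29],0]]' && python3 -m creep '[[[0,0,0],0],[[0,0,0],0],[[0,0,0],0],[[0,0,0],0],[[0,0,0],0],[[0,0,0],0],[[0,0,0],0],[[0,0,0],0],[[0,0,0],0],[[0,0,0],0]]' 1 80 && python3 go.py 0.604 -0.2475 0.12 -0.1; python3 - <<'E'
from h import *
s,f=pickle.load(open('w7.pkl','rb')); c=cam(f,s)
p,q=unproj([(320,272),(319.5,50)],.011,c)[:,:2]; ax=(p-q)/np.linalg.norm(p-q); print(p,np.linalg.norm(p-q),p-ax*.029)
E
```

```text
time: 26.45
ee_pos: [0.4951, 0.2827, 0.0035]
tcp_rot: [-0.099, 0.995, 0.0, 0.0]
force: [-0.2, -0.3, -0.2]
gripper_width: 0.572
grasp_force: 0.0
time: 27.45
ee_pos: [0.4953, 0.2828, 0.0041]
tcp_rot: [-0.099, 0.995, 0.0, 0.0]
force: [-0.3, -0.8, 6.1]
gripper_width: 0.236
grasp_force: 79.0
t 27.45 pos [0.4953 0.2828 0.0041] yaw 0.199 shift [-0.0047 -1.3532 -0.2902] turn 0.0952 q7 0.83 w 0.236 gf 79.0 F [-0.3 -0.8  6.1]
[0.52353088 0.28765887] 0.13905214487349174 [0.49511174 0.28188372]
```

```bash
python3 -m creep '[[[0,0,-0.03],0],[[0,0,-0.09],0],[[0,0,-0.17],0],[[0,0,-0.26],0],[[0,-0.06,-0.32],0],[[0,-0.14,-0.34],0.02],[[0,-0.24,-0.34],0.05],[[0,-0.34,-0.34],0.08],[[0,-0.44,-0.34],0.095],[[0,-0.54,-0.34],0.095]]' && python3 go.py 0.604 -0.2475 0.13 -0.1
```

```text
time: 28.45
ee_pos: [0.5377, 0.0693, 0.1401]
tcp_rot: [0.05, 0.999, -0.0, 0.0]
force: [0.7, -0.2, -0.6]
gripper_width: 0.238
grasp_force: 78.4
t 28.45 pos [0.5377 0.0693 0.1401] yaw -0.1 shift [-0.2441 -0.7715  0.0254] turn -0.0001 q7 1.04 w 0.238 gf 78.4 F [ 0.7 -0.2 -0.6]
```

```bash
python3 -m creep '[[[-0.03,-0.1,0],0],[[-0.06,-0.2,0],0],[[-0.09,-0.3,0],0],[[-0.13,-0.41,0],0],[[-0.16,-0.52,0],0],[[-0.19,-0.62,0.02],0],[[-0.22,-0.71,0.02],0],[[-0.24,-0.76,0.02],0],[[-0.245,-0.772,0.02],0],[[-0.245,-0.772,0.02],0]]' && python3 -m creep '[[[0,0,0],0],[[0,0,0],0],[[0,0,0],0],[[0,0,0],0],[[0,0,0],0],[[0,0,0],0],[[0,0,0],0],[[0,0,0],0],[[0,0,0],0],[[0,0,0],0]]' && python3 look.py w8; python3 go.py 0.604 -0.2475 0.015 -0.1
```

```text
time: 29.45
ee_pos: [0.6042, -0.2463, 0.1314]
tcp_rot: [0.05, 0.999, 0.0, -0.0]
force: [-0.5, 1.0, -0.1]
gripper_width: 0.238
grasp_force: 78.4
time: 30.45
ee_pos: [0.6045, -0.2462, 0.1313]
tcp_rot: [0.05, 0.999, 0.0, -0.0]
force: [0.8, 0.0, -1.7]
gripper_width: 0.24
grasp_force: 78.4
t 30.5 pos [ 0.6044 -0.2462  0.1313] yaw -0.1 shift [ 0.0007 -0.0034  0.2906] turn 0.0001 q7 1.57 w 0.24 gf 78.4 F [ 0.5  0.2 -0.8]
```

View pics/w8.png

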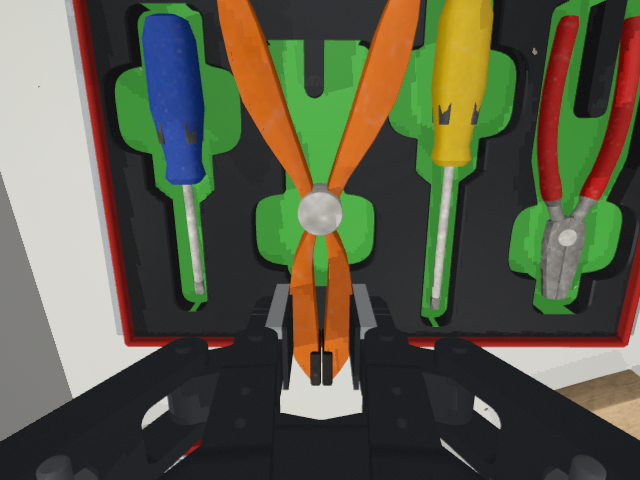

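```bash
python3 - <<'E'
from h import *
s,f=pickle.load(open('w8.pkl','rb')); c=cam(f,s)
a=np.array([np.cos(.1),-np.sin(.1)])
U=lambda *p:unproj(p,.024,c)[:,:2]
print('scoop',U((256,230),(374,230)).round(4),'end+116',(U((314,40))[0]+a*.116).round(4))
print('tip in hand',unproj([(321,384)],s['ee_pos'][2]+.007,c).round(4))
E
```

```text
scoop [[ 0.5982 -0.2886]
 [ 0.6059 -0.2111]] end+116 [ 0.6038 -0.2502]
tip in hand [[ 0.6363 -0.2492  0.1383]]
```

```bash
python3 -m creep '[[[0.003,-0.009,0.04],0],[[0.003,-0.009,0.09],0],[[0.003,-0.009,0.14],0],[[0.003,-0.009,0.18],0],[[0.003,-0.009,0.21],0],[[0.003,-0.009,0.23],0],[[0.003,-0.009,0.25],0],[[0.003,-0.009,0.27],0],[[0.003,-0.009,0.28],0],[[0.003,-0.009,0.291],0]]' && python3 -m creep '[[[0,0,0],0],[[0,0,0],0],[[0,0,0],0],[[0,0,0],0],[[0,0,0],0],[[0,0,0],0],[[0,0,-0.03],0],[[0,0,-0.08],0],[[0,0,-0.16],0],[[0,0,-0.26],0]]' 0.05 && python3 -m creep '[[[0,0,-0.1],0],[[0.05,0,-0.15],0],[[0.1,0,-0.15],0],[[0.15,0,-0.15],0],[[0.15,0,-0.15],0],[[0.15,0,-0.15],0],[[0.15,0,-0.15],0],[[0.15,0,-0.15],0],[[0.15,0,-0.15],0],[[0.15,0,-0.15],0]]' && python3 look.py w9
```

```text
time: 31.5
ee_pos: [0.6032, -0.2497, 0.0149]
tcp_rot: [0.05, 0.999, -0.0, 0.0]
force: [-0.4, 0.6, -0.8]
gripper_width: 0.239
grasp_force: 78.4
time: 32.5
ee_pos: [0.6019, -0.2492, 0.1195]
tcp_rot: [0.05, 0.999, 0.0, -0.001]
force: [0.2, -0.5, 0.3]
gripper_width: 0.474
grasp_force: 0.0
time: 33.5
ee_pos: [0.5435, -0.2435, 0.1786]
tcp_rot: [0.05, 0.999, 0.0, -0.0]
force: [-0.2, 0.6, 0.2]
gripper_width: 0.473
grasp_force: 0.0
```

View pics/w9.png

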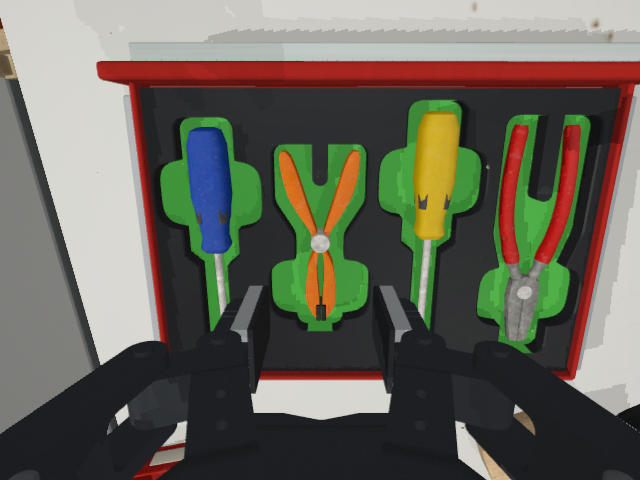

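```bash
python3 - <<'E'
from h import *
s,f=pickle.load(open('w9.pkl','rb')); K,R,t=cam(f,s)
def P(u,v):
    d=np.median(f['depth'][v-1:v+2,u-1:u+2]); return R.T@(np.linalg.inv(K)@[u,v,1]*d-t)
for n,pts in {'foam':[(270,110),(500,110),(265,330)],'pliers':[(517,140),(572,140),(506,220),(557,220),(512,320),(527,320)],'clamp':[(286,165),(352,165),(310,280),(330,280),(320,243)],'blue':[(206,140),(209,180),(213,215)],'yellow':[(437,130),(434,180),(430,210)]}.items():
    for p in pts: print(n,p,P(*p).round(4))
E
```

```text
foam (270, 110) [ 0.4609 -0.2723  0.0241]
foam (500, 110) [ 0.4775 -0.1067  0.0238]
foam (265, 330) [ 0.5451 -0.2641  0.193 ]
pliers (517, 140) [ 0.5002 -0.0923  0.0209]
pliers (572, 140) [ 0.5042 -0.0517  0.0212]
pliers (506, 220) [ 0.561  -0.0988  0.0211]
pliers (557, 220) [ 0.5653 -0.0583  0.0201]
pliers (512, 320) [ 0.6497 -0.0909  0.0204]
pliers (527, 320) [ 0.651  -0.0782  0.0203]
clamp (286, 165) [ 0.5008 -0.2652  0.0279]
clamp (352, 165) [ 0.5056 -0.2166  0.028 ]
clamp (310, 280) [ 0.5933 -0.2573  0.0281]
clamp (330, 280) [ 0.5949 -0.2413  0.0281]
clamp (320, 243) [ 0.5621 -0.246   0.0321]
blue (206, 140) [ 0.4771 -0.3178  0.0391]
blue (209, 180) [ 0.5049 -0.3206  0.0393]
blue (213, 215) [ 0.5312 -0.3231  0.0365]
yellow (437, 130) [ 0.4863 -0.1569  0.0402]
yellow (434, 180) [ 0.5211 -0.1592  0.0383]
yellow (430, 210) [ 0.5439 -0.1616  0.0344]
```

All four tools lie flat at the right heights, and the arm is clear, so I'm handing in.

```bash
python3 -c "
from plant import workorder; print(workorder.job_done())"
```

```text
the job is handed in; nothing more can be done
None
```

The pliers, the spring clamp and both screwdrivers each lie flat in their own pockets, confirmed in the last wrist picture and depth readings; I handed the job in at about 34 s, and no verdict came back.

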